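Seat the interlock pin in the chassis socket

TASK

Take the red-handled pin out of the wooden holder and put its steel shank, upright, into the blind hole in the top of the aluminium socket block in the opened chassis; its position is known only to a few millimetres, so feel for its mouth with small sliding circles. Press the pin straight down against the stiff plunger until its red handle sits flush on the block, then let go and back away. Be gentle (the pin must never bear on the block or chassis with more than 60 N) and leave the blue pin, the meter, the bottle and the screwdriver where they are.

Things in the scene. Friction and masses are not known exactly. Their poses are not given: they have to be found in the camera images.
- pin_grip (a point): Middle of the red handle of the pin to fit, on its axis; z points up along the pin. Pin: red cylindrical handle 24 mm diameter, 56 mm tall; below it a plain steel shank, 16 mm diameter, 34 mm long, flat square-edged foot. The point is 28 mm below the pin's top, 28 mm above the shoulder (handle's flat underside), 62 mm above the foot. Loose, 70 to 140 g.
- spare_grip (a point): Same point on the spare pin, which is the same shape and size but has a blue handle. It stands in the other hole of the holder and stays there (within 20 mm).
- holder: Wooden pin holder, fixed, 50 mm (x) by 150 mm (y) by 34 mm high; origin at the centre of its underside, on the table. Two blind holes, 19 mm wide and 26 mm deep, at y = +45 mm and -45 mm on its long axis; the red pin may stand in either. The shoulders of the standing pins are 8 mm above its top.
- chassis: Opened instrument chassis, fixed: aluminium tray 220 (x) by 240 (y) mm, rim 28 mm high; origin at the centre of its underside, on the table. In it: green circuit board with blue capacitors on its -y side (to 32 mm high), transformer in the +x +y corner (to 36 mm) and the aluminium socket block, 70 x 70 mm, flat smooth top 56 mm above the table, the highest thing in it.
- mark (a point): NOMINAL hole centre on the level of the socket block's top, at (-20, 30, 56) mm in the chassis frame; z up. The block is bolted through slots: its hole really lies 3 to 6 mm away from this (unmarked) point, direction unknown, but is clamped and does not shift. Round vertical hole, 17.5 mm wide, no chamfer, 44 mm deep. The shank drops freely 16 mm into it, then meets the plunger.
- plunger (a joint): Black interlock plunger inside the hole, 12 mm diameter; at value 0 its top is 16 mm below the mouth. Value in m, growing downwards. No spring: it resists with about 6 N of friction and stays where pushed; the pin's weight does not move it. With the pin home (shoulder on the block) it reads about 0.018; its end stop is at 0.021.
- meter_center (a point): Centre of the yellow hand-held multimeter lying on the bench, 85 x 160 x 36 mm, z up. Bystander.
- bottle_center (a point): Centre of a small amber bottle standing on the bench, 40 mm diameter, 75 mm tall, z up. Bystander.
- driver_grip (a point): Handle of a screwdriver with orange handle, about 170 mm long, lying on the bench. Bystander.
There are look-alikes about, which are no part of the job. Of the things shaped like the part that bears spare_grip, the blue one is meant.

How it is judged:
By the outcome, as a careful person would: the job done as asked, in the order asked, and still so for the second after the job is handed in, with the robot touching nothing.
It also fails if it takes over 72 s, if anything falls off the work surface, if the arm or the gripper's body presses on something with over 40 N, if the wrist force passes 120 N, or if a joint passes its speed limit or range.

ROBOT

A 6-joint arm with a two-finger parallel gripper is mounted at the origin on the work surface. World frame = base frame: x ahead of the robot, y to its left, z up, the work surface at z = 0. Lengths are in mm, angles in rad, forces in N, time in s.
With the tool pointing down it reaches from about 350 to 875 mm from the base axis. Payload 4.2 kg.
Tool frame: the origin (TCP) lies at the very end of the fingers, on their centre line; the grasp point (between the pads) lies 19 mm behind it; z points along the fingers, y is the line along which they close (so a half turn about z gives the same grasp; the last joint's range is limited). The gripper opens to 85 mm and grips with 20 to 120 N. Pads are 22 mm wide; open, the fingers measure 114 mm over their backs; the gripper's body (76 mm by 85 mm) begins 54 mm behind the grasp point. The pads swing forward as they close: fully open they stand 13 mm farther back than shut.
Start: joints at [1.441, 0.385, 0.008, 0, -1.194, -0.259], TCP at [236.891, 578.344, 231.312] pointing down, gripper open.
Joint ranges: [-3.14, 3.14], [-1.21, 2.06], [-1.07, 1.41], [-3.16, 2.05], [-2.99, -0.16], [-3.1, 3.1]. Speed limits (rad/s): [2.79, 2.79, 3.14, 3.14, 3.14, 3.14].

INTERFACE

Orientations are given as a unit quaternion [x, y, z, w].
In Python, from bench import arm, optics gives the robot as it stands. The module is installed in compiled form; this text tells all that it offers.
- The arm moves only by the tool step_arm, never from a script. Its argument "motion" is a list of rows, each an object with "dr": the turn, a rotation vector about the tool's x, y, z in units of 8 degrees (1.0 is 8 degrees), a list of three; "slide": the shift along the tool's x, y, z in mm, a list of three; "jaw": the finger opening in mm, from 0 to 85.4. A call has exactly 8 rows; each row is the pose to reach, as a shift and turn from the pose commanded when the call began, along the tool's axes at that moment; what a row does not reach only later rows make up. A row lasts 1/8 s, in which the tool goes at most 62.5 mm and 10.7 degrees, less where a joint would pass 70% of its speed; a pose out of reach is approached as far as the arm can. A call with a gripper value outside its range is refused whole. The fingers move at their own pace and stop on an object; the grip force is fixed at half the most. Time passes only in rows, so rows that repeat a pose let the fingers close, or fill a call up. It gives the time, the measured TCP pose, the force, the opening and the grip force at its end, in the units of the state.
- arm.read_state(): the state, without advancing time (a new reading comes with each control period).
- optics.get_image(name): name is "side" or "top"; returns the picture (400x640x3 uint8, blue, green, red); there is no depth.
- optics.camera_info(name): a dict with "camera_matrix" (3x3 intrinsics, pixels), "view" (4x4, takes a point from world to camera coordinates). Camera axes: x right, y up, looking along -z (the intrinsics and any distortion apply to the point x, -y, -z); pixel columns grow to the right and rows downward; lengths in mm; the calibration is good to about 2 mm. A picture is of the moment at which its call begins. camera_info takes no time and is no camera call.
- arm.job_done(): hands the job in; it is judged then, once.
The state is a dict: "clock": time; "joints": joint angles; "joint_vel": joint speeds; "joint_efforts": joint torques, N m; "position": TCP position; "ee_rot": TCP orientation; "contact_force": force on the tool from outside, world axes, zero at the start; "wrist_torque": the same for the moment, N m; "gripper_width": finger opening in mm; "grasp_force": force on a finger pad.
Only numpy, scipy, OpenCV 4.12 (cv2) and the standard library are available. Lean on these libraries where they do the work, as an engineer would, in place of code of your own. Each camera call takes 0.05 s, during which the arm holds its last target. There are 200 camera calls.

## Working session

There is one attempt and no reset: what is moved stays moved. The work goes in short steps, Python scripts to look and compute and a tool call to move; the robot and the scene stay as the last step left them, time stands still between calls to the robot, and variables do not carry over. Pictures are saved under pics/ and viewed, at most 10 in all, crops included, and the job is handed in when it is done.

Besides the shell and the picture viewer there is one more tool, called after ">>>" as a command line: name --argument value ..., lists and objects as JSON in quotes. step_arm: Moves the arm, as the interface text tells. Its arguments: {"type":"object","properties":{"motion":{"type":"array","items":{"type":"object","properties":{"dr":{"type":"array","items":{"type":"number"}},"slide":{"type":"array","items":{"type":"number"}},"jaw":{"type":"number"}}}}},"required":["motion"]}

```bash
mkdir -p pics; python3 - <<'E'
from bench import arm, optics
import cv2
for n in("top","side"):
    cv2.imwrite(f"pics/{n}0.png",optics.get_image(n)); i=optics.camera_info(n); print(i)
s=arm.read_state();print(s)
E
```

```text
{'camera_matrix': array([[442.84745096,   0.        , 319.48321401],
       [  0.        , 442.84745096, 199.09167774],
       [  0.        ,   0.        ,   1.        ]]), 'view': array([[ 3.04542506e-03, -9.99902444e-01, -1.36318742e-02,
         1.06928849e+01],
       [ 9.93721118e-01,  1.50137951e-03,  1.11875311e-01,
        -5.67095514e+02],
       [-1.11843930e-01, -1.38869891e-02,  9.93628747e-01,
        -1.12618152e+03],
       [ 0.00000000e+00,  0.00000000e+00,  0.00000000e+00,
         1.00000000e+00]])}
{'camera_matrix': array([[428.3529633 ,   0.        , 324.70412087],
       [  0.        , 428.3529633 , 201.5296406 ],
       [  0.        ,   0.        ,   1.        ]]), 'view': array([[-9.38293400e-01, -3.45726066e-01, -8.88724538e-03,
         5.25824117e+02],
       [ 2.39550208e-01, -6.68239674e-01,  7.04323389e-01,
        -1.91466982e+02],
       [-2.49441764e-01,  6.58733046e-01,  7.09823627e-01,
        -8.83375824e+02],
       [ 0.00000000e+00,  0.00000000e+00,  0.00000000e+00,
         1.00000000e+00]])}
{'clock': 0.1, 'joints': array([ 1.44059430e+00,  3.85471481e-01,  6.77431713e-03, -4.31445772e-04,
       -1.19401712e+00, -2.58611740e-01]), 'joint_vel': array([ 0.00211415, -0.00174089,  0.0033122 ,  0.0032402 , -0.00081933,
        0.00032158]), 'joint_efforts': array([-2.70989631e-04, -3.93321347e+01,  1.88927776e+01,  4.19796109e+00,
       -2.61112807e-03,  4.10695904e-06]), 'position': array([236.71236122, 577.87586677, 230.34107521]), 'ee_rot': array([ 9.81146579e-01, -1.93262594e-01, -1.38572642e-04,  9.69869477e-04]), 'contact_force': array([ 0.25401105,  0.32206273, -0.81664671]), 'wrist_torque': array([ 0.01610578, -0.02961603,  0.04270872]), 'grasp_force': 0.0, 'gripper_width': 85.78779531782901}
```

View pics/top0.png

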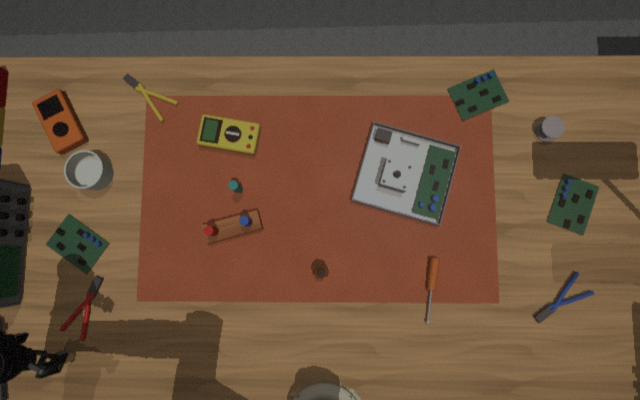

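View pics/side0.png

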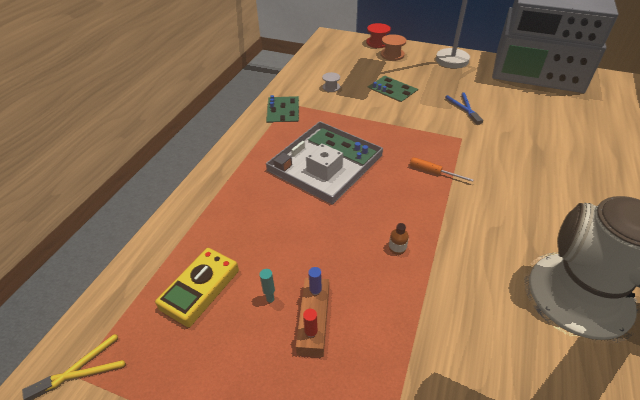

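```bash
cat > h.py <<'E'
import numpy as np, cv2
from bench import optics
C={n:optics.camera_info(n) for n in("top","side")}
def proj(n,P):
    c=C[n];p=(c["view"]@np.append(P,1.))[:3];q=c["camera_matrix"]@[p[0],-p[1],-p[2]];return q[:2]/q[2]
def ray(n,uv,z):
    c=C[n];R=c["view"][:3,:3];t=c["view"][:3,3];d=np.linalg.inv(c["camera_matrix"])@[uv[0],uv[1],1.]
    d=R.T@[d[0],-d[1],-d[2]];o=-R.T@t;return o+d*(z-o[2])/d[2]
def crops(f,L,im):
    cv2.imwrite(f,np.vstack([np.hstack([cv2.resize(im[n][y:y+75,x:x+100],(400,300),interpolation=cv2.INTER_CUBIC) for n,x,y in r]) for r in L]))
E
python3 - <<'E'
from h import *
im={n:cv2.imread(f"pics/{n}0.png") for n in("top","side")}
crops("pics/c0.png",[[("top",185,185),("top",355,125)],[("side",260,280),("side",275,125)]],{k:cv2.convertScaleAbs(v,alpha=1.5) for k,v in im.items()})
E
```

```text
(no output)
```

View pics/c0.png

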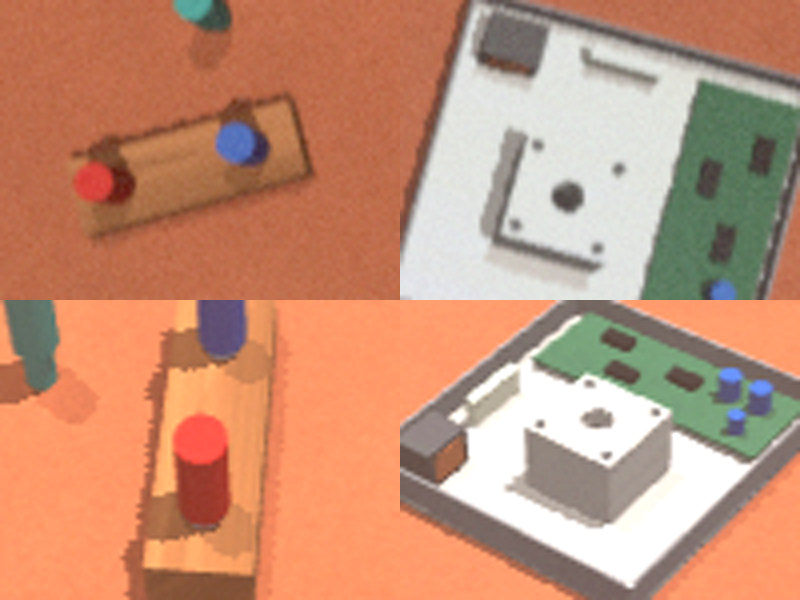

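```bash
python3 - <<'E'
from h import *
from scipy.optimize import least_squares
im={n:cv2.imread(f"pics/{n}0.png").astype(int) for n in("top","side")}
up=lambda n,x,y,w,h:cv2.resize(im[n][y:y+h,x:x+w].astype(np.uint8),None,fx=8,fy=8,interpolation=cv2.INTER_CUBIC).astype(int)
def cen(m,x,y):
    k,l,s,c=cv2.connectedComponentsWithStats(m.astype(np.uint8));i=1+s[1:,4].argmax();return (c[i]+.5)/8-.5+[x,y],s[i,:]/8
u=up("top",200,222,18,18); print("redtop max",u[...,2].max())
a,s=cen((u[...,2]-u[...,1]>95)&(u[...,2]>120),200,222);print("red top",a,s,ray("top",a,98))
# side: bright red top ellipse
u=up("side",298,305,26,22)
b,s=cen((u[...,2]>165)&(u[...,1]<75),298,305);print("red side",b,s,ray("side",b,98))
u=up("top",390,166,16,16);g=u.sum(2)/3
c,s=cen(g<g.max()*.6,390,166);print("hole top",c,s,ray("top",c,56))
u=up("side",317,148,16,13);g=u.sum(2)/3
d,s=cen(g<g.max()*.72,317,148);print("hole side",d,s,ray("side",d,56))
for n,p,q in(("pin",a,b),("hole",c,d)):
    r=least_squares(lambda P:np.r_[proj("top",P)-p,proj("side",P)-q],[500,100,60]);print(n,r.x,r.fun)
# holder axes direction: corners top crop
P=[ray("top",((x+.5)/4-.5+185,(y+.5)/4-.5+185),34) for x,y in((73,157),(292,97),(311,173),(93,235))]
print(np.round(P))
e=(P[1]-P[0]+P[2]-P[3])[:2];print("holder long axis deg",np.degrees(np.arctan2(e[1],e[0])))
B=[ray("top",((x+.5)/4-.5+355,(y+.5)/4-.5+125),56) for x,y in((537-400,145),(618-400,168),(597-400,248),(515-400,225))]
print(np.round(B,1),"screws mean",np.mean(B,0))
E
```

```text
redtop max 148
red top [207.96282652 230.05776959] [  4.5     4.5     8.      7.875 373.25 ] [482.74475217 284.52629955  98.        ]
red side [309.65757509 314.35842062] [  5.5    3.75  13.5   12.   990.5 ] [482.70689923 284.24587768  98.        ]
hole top [396.51185706 173.83444372] [  3.125   4.75    7.625   7.25  335.375] [ 629.99364742 -186.18512407   56.        ]
hole side [323.97955556 154.26661111] [  3.125   4.      8.5     5.5   281.25 ] [ 630.79838035 -186.98623212   56.        ]
pin [482.66337513 284.42141904  98.32089306] [ 0.00704981  0.02778234 -0.0201645  -0.00285   ]
hole [ 630.10990313 -185.9726197    56.90488216] [-0.0275815  -0.10411944  0.10874674  0.01581174]
[[501. 315.  34.]
 [541. 173.  34.]
 [491. 160.  34.]
 [451. 301.  34.]]
holder long axis deg -74.22322743176778
[[ 663.8 -167.1   56. ]
 [ 648.8 -218.9   56. ]
 [ 596.8 -204.5   56. ]
 [ 611.7 -152.2   56. ]] screws mean [ 630.28530176 -185.66814861   56.        ]
```

>>> step_arm --motion '[{"dr":[0,0,8.46],"slide":[338.9,178.7,90],"jaw":85},{"dr":[0,0,8.46],"slide":[338.9,178.7,90],"jaw":85},{"dr":[0,0,8.46],"slide":[338.9,178.7,90],"jaw":85},{"dr":[0,0,8.46],"slide":[338.9,178.7,90],"jaw":85},{"dr":[0,0,8.46],"slide":[338.9,178.7,90],"jaw":85},{"dr":[0,0,8.46],"slide":[338.9,178.7,90],"jaw":85},{"dr":[0,0,8.46],"slide":[338.9,178.7,90],"jaw":85},{"dr":[0,0,8.46],"slide":[338.9,178.7,90],"jaw":85}]'

```text
clock: 1.1
position: [483.1, 283.4, 140.7]
ee_rot: [-0.707, 0.707, 0.0, -0.001]
contact_force: [0.2, -0.6, 0.6]
gripper_width: 85.1
grasp_force: 0.0
```

>>> step_arm --motion '[{"dr":[0,0,0],"slide":[0,0,30],"jaw":85},{"dr":[0,0,0],"slide":[0,0,60],"jaw":85},{"dr":[0,0,0],"slide":[0,0,80],"jaw":85},{"dr":[0,0,0],"slide":[0,0,90],"jaw":85},{"dr":[0,0,0],"slide":[0,0,90],"jaw":85},{"dr":[0,0,0],"slide":[0,0,90],"jaw":60},{"dr":[0,0,0],"slide":[0,0,90],"jaw":40},{"dr":[0,0,0],"slide":[0,0,90],"jaw":36}]'

```text
clock: 2.1
position: [483.0, 284.7, 51.9]
ee_rot: [0.707, -0.707, -0.0, -0.001]
contact_force: [-0.1, -0.5, 0.3]
gripper_width: 36.6
grasp_force: 0.0
```

>>> step_arm --motion '[{"dr":[0,0,0],"slide":[0,0,0],"jaw":30},{"dr":[0,0,0],"slide":[0,0,0],"jaw":24},{"dr":[0,0,0],"slide":[0,0,0],"jaw":18},{"dr":[0,0,0],"slide":[0,0,0],"jaw":14},{"dr":[0,0,0],"slide":[0,0,0],"jaw":14},{"dr":[0,0,0],"slide":[0,0,0],"jaw":14},{"dr":[0,0,0],"slide":[0,0,0],"jaw":14},{"dr":[0,0,0],"slide":[0,0,0],"jaw":14}]'

```text
clock: 3.1
position: [483.0, 284.6, 51.6]
ee_rot: [0.707, -0.707, 0.0, -0.0]
contact_force: [0.2, -0.2, 5.0]
gripper_width: 22.6
grasp_force: 58.7
```

>>> step_arm --motion '[{"slide":[0,0,-20],"dr":[0,0,0],"jaw":14},{"slide":[0,0,-50],"dr":[0,0,0],"jaw":14},{"slide":[0,0,-80],"dr":[0,0,0],"jaw":14},{"slide":[0,0,-100],"dr":[0,0,0],"jaw":14},{"slide":[30,-10,-105],"dr":[0,0,0],"jaw":14},{"slide":[75,-25,-105],"dr":[0,0,0],"jaw":14},{"slide":[130,-45,-105],"dr":[0,0,0],"jaw":14},{"slide":[180,-60,-105],"dr":[0,0,0],"jaw":14}]'

```text
clock: 4.1
position: [542.4, 102.9, 155.1]
ee_rot: [0.707, -0.707, -0.001, 0.001]
contact_force: [0.5, 0.3, -0.7]
gripper_width: 22.7
grasp_force: 59.3
```

>>> step_arm --motion '[{"slide":[45,-15,0],"dr":[0,0,0],"jaw":14},{"slide":[95,-30,0],"dr":[0,0,0],"jaw":14},{"slide":[145,-45,0],"dr":[0,0,0],"jaw":14},{"slide":[195,-60,0],"dr":[0,0,0],"jaw":14},{"slide":[240,-75,0],"dr":[0,0,0],"jaw":14},{"slide":[275,-83,0],"dr":[0,0,0],"jaw":14},{"slide":[290.5,-87,10],"dr":[0,0,0],"jaw":14},{"slide":[290.5,-87,20],"dr":[0,0,0],"jaw":14}]'

```text
clock: 5.1
position: [629.2, -186.1, 134.2]
ee_rot: [-0.707, 0.708, 0.001, -0.001]
contact_force: [-1.1, 0.1, -1.1]
gripper_width: 22.6
grasp_force: 59.3
```

```bash
python3 - <<'E'
from h import *
from bench import arm
im={n:optics.get_image(n) for n in("top","side")}
s=arm.read_state();print(s["position"],s["ee_rot"],s["contact_force"],s["wrist_torque"],s["clock"])
for n in im: cv2.imwrite(f"pics/{n}1.png",im[n])
x,y=proj("side",s["position"]).astype(int);print(x,y)
a=cv2.convertScaleAbs(im["side"],alpha=1.4)
cv2.imwrite("pics/c1.png",np.hstack([cv2.resize(a[y-70:y+80,x-50:x+50],(400,600),interpolation=cv2.INTER_CUBIC),cv2.resize(cv2.convertScaleAbs(im["top"],alpha=1.4)[100:250,347:447],(400,600))]))
E
```

```text
[ 628.40535752 -184.61156941  133.58007866] [ 0.70744367 -0.70676476 -0.00229586  0.0013252 ] [-0.46354386 -0.20821534 -2.31272343] [ 0.00775579  0.08127243 -0.0293509 ] 5.2
324 130
```

View pics/c1.png

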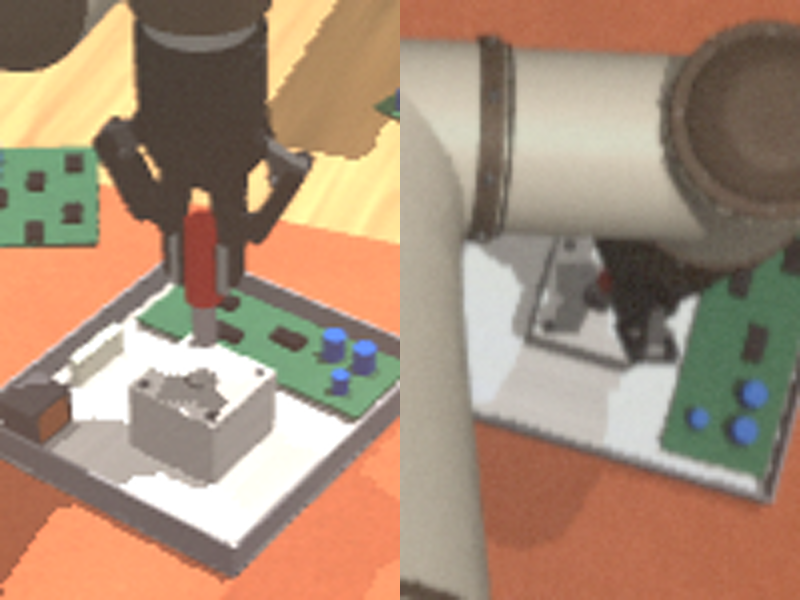

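>>> step_arm --motion '[{"slide":[0,0,8],"dr":[0,0,0],"jaw":14},{"slide":[0,0,18],"dr":[0,0,0],"jaw":14},{"slide":[0,0,26],"dr":[0,0,0],"jaw":14},{"slide":[0,0,30],"dr":[0,0,0],"jaw":14},{"slide":[0,0,31],"dr":[0,0,0],"jaw":14},{"slide":[0,0,31],"dr":[0,0,0],"jaw":14},{"slide":[0,0,31],"dr":[0,0,0],"jaw":14},{"slide":[0,0,31],"dr":[0,0,0],"jaw":14}]'

```text
clock: 6.2
position: [630.3, -185.9, 105.6]
ee_rot: [0.707, -0.707, 0.0, -0.0]
contact_force: [-0.7, 0.1, -0.9]
gripper_width: 22.5
grasp_force: 59.3
```

```bash
python3 - <<'E'
from h import *
from bench import arm
P=[arm.read_state()["position"]]
im=[]
for k in range(3):
    im.append(optics.get_image("side"));P.append(arm.read_state()["position"])
print(np.round(P,2)); s=arm.read_state();print(s["ee_rot"],s["contact_force"],s["wrist_torque"])
p=s["position"]
for dz in (-43.6,-9.6,10): print(dz,proj("side",p+[0,0,dz]))
print("hole",proj("side",[630.2,-186.2,56]))
a=np.mean(im,0);cv2.imwrite("pics/side2.png",a.astype(np.uint8))
cv2.imwrite("pics/c2.png",cv2.resize(cv2.convertScaleAbs(a.astype(np.uint8),alpha=1.3)[108:183,274:374],(800,600),interpolation=cv2.INTER_CUBIC))
E
```

```text
[[ 630.25 -185.95  105.62]
 [ 630.2  -185.91  105.52]
 [ 630.19 -185.9   105.52]
 [ 630.13 -185.92  105.45]]
[ 7.07352471e-01 -7.06860998e-01  7.80304700e-05 -7.01315891e-05] [ 0.19930678 -0.15960918 -1.3126276 ] [-0.04617199  0.02815831  0.00396182]
-43.6 [324.05429024 152.81233999]
-9.6 [323.92176222 142.3706833 ]
10 [323.84267501 136.13953678]
hole [324.08955552 154.49351428]
```

View pics/c2.png

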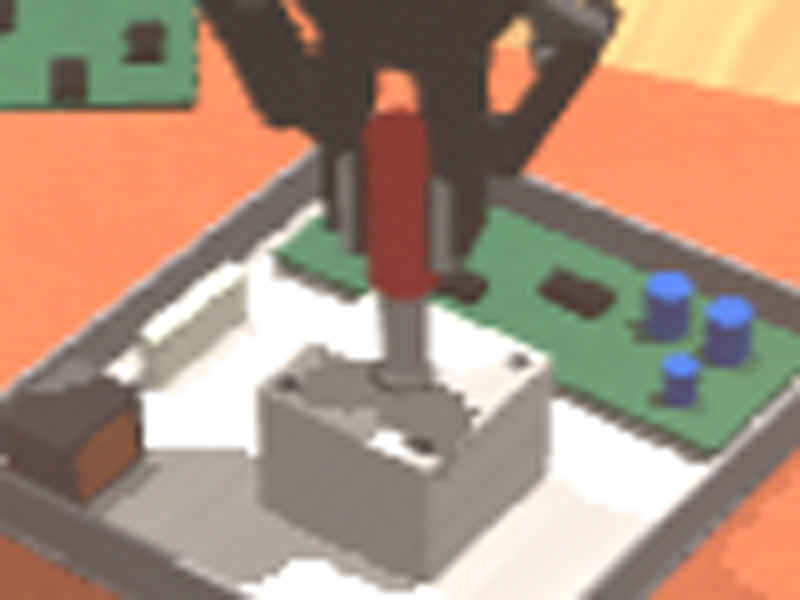

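>>> step_arm --motion '[{"slide":[0,0,2],"dr":[0,0,0],"jaw":14},{"slide":[0,0,3],"dr":[0,0,0],"jaw":14},{"slide":[0,0,4],"dr":[0,0,0],"jaw":14},{"slide":[0,0,5],"dr":[0,0,0],"jaw":14},{"slide":[0,0,5.5],"dr":[0,0,0],"jaw":14},{"slide":[0,0,6],"dr":[0,0,0],"jaw":14},{"slide":[0,0,6.5],"dr":[0,0,0],"jaw":14},{"slide":[0,0,6.5],"dr":[0,0,0],"jaw":14}]'

```text
clock: 7.35
position: [630.1, -185.9, 98.8]
ee_rot: [0.707, -0.707, -0.0, 0.0]
contact_force: [-0.1, -0.5, -1.2]
gripper_width: 22.5
grasp_force: 59.3
```

>>> step_arm --motion '[{"slide":[0,0,0.4],"dr":[0,0,0],"jaw":14},{"slide":[0,0,0.8],"dr":[0,0,0],"jaw":14},{"slide":[0,0,1.2],"dr":[0,0,0],"jaw":14},{"slide":[0,0,1.6],"dr":[0,0,0],"jaw":14},{"slide":[0,0,2],"dr":[0,0,0],"jaw":14},{"slide":[0,0,2.3],"dr":[0,0,0],"jaw":14},{"slide":[0,0,2.3],"dr":[0,0,0],"jaw":14},{"slide":[0,0,2.3],"dr":[0,0,0],"jaw":14}]'

```text
clock: 8.35
position: [630.1, -185.9, 96.5]
ee_rot: [0.707, -0.707, 0.0, 0.0]
contact_force: [-0.7, -0.0, -1.0]
gripper_width: 22.8
grasp_force: 59.3
```

>>> step_arm --motion '[{"slide":[0,0,0.5],"dr":[0,0,0],"jaw":14},{"slide":[0,0,1],"dr":[0,0,0],"jaw":14},{"slide":[0,0,1.5],"dr":[0,0,0],"jaw":14},{"slide":[0,0,2],"dr":[0,0,0],"jaw":14},{"slide":[0,0,2.5],"dr":[0,0,0],"jaw":14},{"slide":[0,0,3],"dr":[0,0,0],"jaw":14},{"slide":[0,0,3.5],"dr":[0,0,0],"jaw":14},{"slide":[0,0,3.5],"dr":[0,0,0],"jaw":14}]'

```text
clock: 9.35
position: [630.1, -185.9, 93.0]
ee_rot: [0.707, -0.707, -0.0, 0.0]
contact_force: [0.7, -0.4, -1.6]
gripper_width: 22.5
grasp_force: 59.3
```

>>> step_arm --motion '[{"slide":[0,0,1],"dr":[0,0,0],"jaw":14},{"slide":[0,0,2],"dr":[0,0,0],"jaw":14},{"slide":[0,0,3],"dr":[0,0,0],"jaw":14},{"slide":[0,0,4],"dr":[0,0,0],"jaw":14},{"slide":[0,0,5],"dr":[0,0,0],"jaw":14},{"slide":[0,0,6],"dr":[0,0,0],"jaw":14},{"slide":[0,0,7],"dr":[0,0,0],"jaw":14},{"slide":[0,0,7],"dr":[0,0,0],"jaw":14}]'

```text
clock: 10.35
position: [630.0, -185.9, 85.9]
ee_rot: [0.707, -0.707, -0.0, 0.0]
contact_force: [0.5, -1.0, -0.9]
gripper_width: 22.9
grasp_force: 59.3
```

>>> step_arm --motion '[{"slide":[0,0,1],"dr":[0,0,0],"jaw":14},{"slide":[0,0,2],"dr":[0,0,0],"jaw":14},{"slide":[0,0,3],"dr":[0,0,0],"jaw":14},{"slide":[0,0,4],"dr":[0,0,0],"jaw":14},{"slide":[0,0,5],"dr":[0,0,0],"jaw":14},{"slide":[0,0,6],"dr":[0,0,0],"jaw":14},{"slide":[0,0,7],"dr":[0,0,0],"jaw":14},{"slide":[0,0,7],"dr":[0,0,0],"jaw":14}]'

```text
clock: 11.35
position: [630.2, -185.9, 78.9]
ee_rot: [0.707, -0.707, 0.0, -0.0]
contact_force: [-1.5, 0.7, 4.3]
gripper_width: 22.6
grasp_force: 59.9
```

>>> step_arm --motion '[{"slide":[0,0,1.5],"dr":[0,0,0],"jaw":14},{"slide":[0,0,3],"dr":[0,0,0],"jaw":14},{"slide":[0,0,4.5],"dr":[0,0,0],"jaw":14},{"slide":[0,0,6],"dr":[0,0,0],"jaw":14},{"slide":[0,0,7.5],"dr":[0,0,0],"jaw":14},{"slide":[0,0,9],"dr":[0,0,0],"jaw":14},{"slide":[0,0,10.5],"dr":[0,0,0],"jaw":14},{"slide":[0,0,10.5],"dr":[0,0,0],"jaw":14}]'

```text
clock: 12.35
position: [630.2, -185.9, 68.3]
ee_rot: [0.707, -0.707, 0.0, -0.0]
contact_force: [-1.0, 0.2, 2.7]
gripper_width: 22.5
grasp_force: 59.9
```

>>> step_arm --motion '[{"slide":[0,0,0.5],"dr":[0,0,0],"jaw":14},{"slide":[0,0,1],"dr":[0,0,0],"jaw":14},{"slide":[0,0,1.3],"dr":[0,0,0],"jaw":14},{"slide":[0,0,1.6],"dr":[0,0,0],"jaw":14},{"slide":[0,0,1.9],"dr":[0,0,0],"jaw":14},{"slide":[0,0,2.2],"dr":[0,0,0],"jaw":14},{"slide":[0,0,2.5],"dr":[0,0,0],"jaw":14},{"slide":[0,0,2.5],"dr":[0,0,0],"jaw":14}]'

```text
clock: 13.35
position: [630.2, -185.9, 66.0]
ee_rot: [0.707, -0.707, 0.0, -0.0]
contact_force: [-0.8, -0.3, 2.8]
gripper_width: 22.9
grasp_force: 59.9
```

Nearly home; continue in small steps until the shoulder bears.

>>> step_arm --motion '[{"slide":[0,0,0.2],"dr":[0,0,0],"jaw":14},{"slide":[0,0,0.4],"dr":[0,0,0],"jaw":14},{"slide":[0,0,0.6],"dr":[0,0,0],"jaw":14},{"slide":[0,0,0.8],"dr":[0,0,0],"jaw":14},{"slide":[0,0,0.8],"dr":[0,0,0],"jaw":14},{"slide":[0,0,0.8],"dr":[0,0,0],"jaw":14},{"slide":[0,0,0.8],"dr":[0,0,0],"jaw":14},{"slide":[0,0,0.8],"dr":[0,0,0],"jaw":14}]'

```text
clock: 14.35
position: [630.2, -185.9, 65.6]
ee_rot: [0.707, -0.707, 0.0, -0.0]
contact_force: [-1.0, 0.6, 5.7]
gripper_width: 22.3
grasp_force: 59.9
```

>>> step_arm --motion '[{"slide":[0,0,0.1],"dr":[0,0,0],"jaw":14},{"slide":[0,0,0.2],"dr":[0,0,0],"jaw":14},{"slide":[0,0,0.3],"dr":[0,0,0],"jaw":14},{"slide":[0,0,0.4],"dr":[0,0,0],"jaw":14},{"slide":[0,0,0.5],"dr":[0,0,0],"jaw":14},{"slide":[0,0,0.5],"dr":[0,0,0],"jaw":14},{"slide":[0,0,0.5],"dr":[0,0,0],"jaw":14},{"slide":[0,0,0.5],"dr":[0,0,0],"jaw":14}]'

```text
clock: 15.35
position: [630.2, -185.9, 65.6]
ee_rot: [0.707, -0.707, 0.0, -0.0]
contact_force: [-2.4, 1.9, 8.4]
gripper_width: 22.6
grasp_force: 60.1
```

>>> step_arm --motion '[{"slide":[0,0,0.4],"dr":[0,0,0],"jaw":14},{"slide":[0,0,0.8],"dr":[0,0,0],"jaw":14},{"slide":[0,0,1.2],"dr":[0,0,0],"jaw":14},{"slide":[0,0,1.6],"dr":[0,0,0],"jaw":14},{"slide":[0,0,1.8],"dr":[0,0,0],"jaw":14},{"slide":[0,0,1.8],"dr":[0,0,0],"jaw":14},{"slide":[0,0,1.8],"dr":[0,0,0],"jaw":14},{"slide":[0,0,1.8],"dr":[0,0,0],"jaw":14}]'

```text
clock: 16.35
position: [630.3, -185.9, 65.5]
ee_rot: [0.708, -0.707, 0.001, 0.0]
contact_force: [-5.0, 2.2, 14.0]
gripper_width: 22.6
grasp_force: 60.9
```

>>> step_arm --motion '[{"slide":[0,0,-1],"dr":[0,0,0],"jaw":14},{"slide":[0,0,-2],"dr":[0,0,0],"jaw":14},{"slide":[0,0,-2],"dr":[0,0,0],"jaw":24},{"slide":[0,0,-2],"dr":[0,0,0],"jaw":40},{"slide":[0,0,-2],"dr":[0,0,0],"jaw":60},{"slide":[0,0,-2],"dr":[0,0,0],"jaw":70},{"slide":[0,0,-2],"dr":[0,0,0],"jaw":70},{"slide":[0,0,-2],"dr":[0,0,0],"jaw":70}]'

```text
clock: 17.35
position: [630.1, -185.9, 64.9]
ee_rot: [0.707, -0.707, -0.0, 0.0]
contact_force: [-0.0, -0.3, -1.1]
gripper_width: 70.0
grasp_force: 0.0
```

>>> step_arm --motion '[{"slide":[0,0,-5],"dr":[0,0,0],"jaw":70},{"slide":[0,0,-15],"dr":[0,0,0],"jaw":70},{"slide":[0,0,-30],"dr":[0,0,0],"jaw":70},{"slide":[0,0,-55],"dr":[0,0,0],"jaw":70},{"slide":[0,0,-90],"dr":[0,0,0],"jaw":70},{"slide":[0,0,-120],"dr":[0,0,0],"jaw":70},{"slide":[-50,0,-130],"dr":[0,0,0],"jaw":70},{"slide":[-100,0,-130],"dr":[0,0,0],"jaw":70}]'

```text
clock: 18.35
position: [630.8, -85.3, 197.9]
ee_rot: [-0.707, 0.707, -0.002, 0.002]
contact_force: [0.1, -0.0, -0.3]
gripper_width: 69.7
grasp_force: 0.0
```

```bash
python3 - <<'E'
from h import *
from bench import arm
im=optics.get_image("side");cv2.imwrite("pics/side3.png",im)
s=arm.read_state();print(s["clock"],s["position"],s["contact_force"])
print("pin top if home",proj("side",[630.2,-186,112]),"shoulder",proj("side",[630.2,-186,56]))
cv2.imwrite("pics/c3.png",np.hstack([cv2.resize(cv2.convertScaleAbs(im,alpha=1.3)[100:200,274:374],(400,400),interpolation=cv2.INTER_CUBIC),cv2.resize(im[200:400,200:400],(400,400))]))
E
```

```text
18.4 [630.56923931 -79.85729193 197.21298023] [-1.97969942  2.17453641 -0.67530053]
pin top if home [323.84286468 137.2234726 ] shoulder [324.06311713 154.53896024]
```

View pics/c3.png

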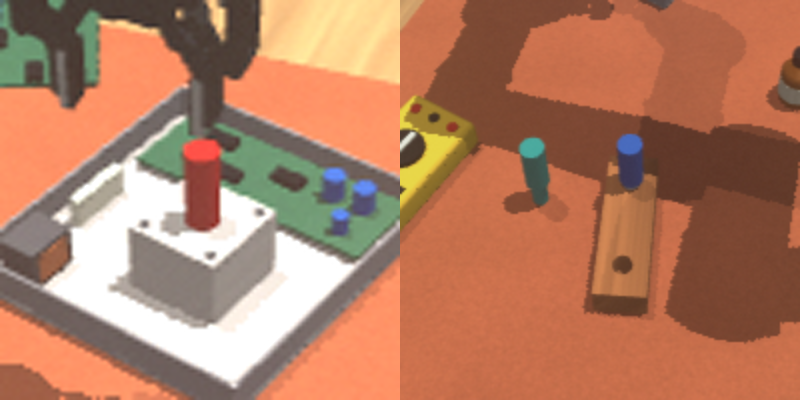

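The red pin's top is at about (324, 137) px, where the calibration puts it for a seated pin, and the handle sits flush on the block. The blue pin and the bystanders in view haven't moved.

>>> step_arm --motion '[{"slide":[0,0,0],"dr":[0,0,0],"jaw":70},{"slide":[0,0,0],"dr":[0,0,0],"jaw":70},{"slide":[0,0,0],"dr":[0,0,0],"jaw":70},{"slide":[0,0,0],"dr":[0,0,0],"jaw":70},{"slide":[0,0,0],"dr":[0,0,0],"jaw":70},{"slide":[0,0,0],"dr":[0,0,0],"jaw":70},{"slide":[0,0,0],"dr":[0,0,0],"jaw":70},{"slide":[0,0,0],"dr":[0,0,0],"jaw":70}]'

```text
clock: 19.4
position: [630.0, -85.9, 194.9]
ee_rot: [0.707, -0.707, 0.0, 0.0]
contact_force: [-0.7, 0.6, -0.5]
gripper_width: 70.0
grasp_force: 0.0
```

```bash
python3 -c "
from bench import arm
print(arm.job_done())"
```

```text
the job is handed in; nothing more can be done
None
```

The red pin is pressed home, flush on the socket block, and released, and the job was handed in at about 19 s; the highest force reading was about 15 N, and the pin went straight in from the camera fix, so no feeling circles were needed.

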